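# Hand over the bead dish, handle first

### The job

The costume maker across the table needs the gold ball from the bead dish. Take the thin porcelain dish lightly by its round sides, lift it and give it a quarter turn so that its blue handle, left free for her, points straight across her green cutting mat to the far long edge; keep it level all the way so that the loose ball stays in the middle. Finish while holding the dish still and level about a hand's breadth above the middle of the mat, and leave the other things on the table alone.

Things in the scene. Friction and masses are not known exactly. Their poses are not given: they have to be found in the camera images.
- dish: White porcelain bead dish, round, 64 mm across, 28 mm high, 120 g with handle. Outer wall upright from 4 mm up, 3.5 mm thick: grip across it, square to the handle. Floor dished, 6 mm thick in the middle, 12 mm at the wall. Origin: centre of the underside, z up, x out along the handle. Thin: a grip of over 50 N (both fingers added: 110 N) is too hard; 20 to 30 N holds it.
- handle: Flat blue tab handle of the dish, one piece with it: 20 to 24 mm wide, 5 mm thick, at 21 to 26 mm above the dish's underside, reaching from the wall out to 75 mm from the dish's centre. Origin where the tab meets the wall (31 mm from the dish's centre), x pointing out along the tab.
- handle_tip (a point): Outer end of the handle, 75 mm from the dish's centre along the dish's x axis, 23.5 mm above the underside.
- ball_center (a point): Centre of the loose gold ball, 22 mm diameter, 15 g, that lies in the middle of the dish and rolls easily; its centre is 17 mm above the dish's underside, its top level with the rim.
- mat: The costume maker's dark green cutting mat with pale grid lines, flat on the table and fixed: 150 mm (x) by 220 mm (y), 3 mm thick. Origin at the centre of its underside; z up; its x axis points away from the robot, to her side.
- mat_far_edge (a point): Middle of the mat's far long edge (75 mm from its centre along the mat's x), on its top face: the side where the costume maker sits.
- cuff: Bystander: blue tube-shaped cuff with gold bands, 100 mm diameter, 110 mm high, standing beside the mat. Origin at the centre of its underside.
- jar: Bystander: closed crimson jar with a white cap, 60 mm diameter, 85 mm high, standing beside the mat. Origin at the centre of its underside.
- spool: Bystander: spool of gold trim with black ends, 54 mm diameter, 60 mm high, standing beyond the mat. Origin at the centre of its underside.
- scissors: Bystander: scissors with red grips, 150 mm long, 11 mm high, lying beyond the mat. Origin at the pivot on the table.

How it is judged:
On the way:
1. the dish is lifted clear of the table between the fingers, the ball still in it (height (world z) of dish above 0.03 m and contact force between the fingers and dish above 1 N and horizontal distance between ball_center and dish below 0.013 m), for 0.2 s.
At the end, for the whole second after the job is handed in: Dish held by its sides, still, level within 0.1 rad, 50 to 180 mm above the table, centre within 40 mm of the mat's, handle towards the far edge within 0.2 rad; ball within 8 mm of the dish's centre; cuff, jar, spool, scissors moved under 20 mm; nothing else carries the dish (height (world z) of dish between 0.05 and 0.18 m and horizontal distance between dish and mat below 0.04 m and angle between the x axis of dish and the x axis of mat, either way round below 0.2 rad and x of mat_far_edge in the frame of dish above 0.02 m and angle between dish's own z axis and vertical below 0.1 rad and horizontal distance between ball_center and dish below 0.008 m and height (world z) of ball_center above 0.06 m and linear speed of dish below 0.02 m/s and angular speed of dish below 0.15 rad/s and contact force between the fingers and dish above 1 N and contact force between the fingers and handle below 0.5 N and contact force between each of cuff, jar, spool and dish below 0.1 N and distance of each of cuff, jar, spool, scissors from where it was at the start of the episode below 0.02 m); the arm keeps its last pose, push and grip.
It fails at once if the ball runs more than 13 mm off the middle of the dish (horizontal distance between ball_center and dish above 0.013 m).
It fails at once if the dish is tipped more than 0.2 rad (angle between dish's own z axis and vertical above 0.2 rad).
It fails at once if the two fingers together press on the thin dish with more than 110 N (contact force between the fingers and dish above 110 N).
It fails at once if the cuff, jar, spool or scissors are pushed more than 20 mm (distance of any of cuff, jar, spool, scissors from where it was at the start of the episode above 0.02 m).
It also fails if it takes over 42 s, if anything falls off the work surface, if the arm or the gripper's body presses on something with over 40 N, if the wrist force passes 120 N, or if a joint passes its speed limit or range.

### The arm

A 7-joint arm with a two-finger parallel gripper is mounted at the origin on the work surface. World frame = base frame: x ahead of the robot, y to its left, z up, the work surface at z = 0. Lengths are in m, angles in rad, forces in N, time in s.
With the tool pointing down it reaches from about 0.4 to 0.85 m from the base axis. Payload 4.5 kg.
Tool frame: the origin (TCP) lies midway between the tips of the shut fingers; the grasp point (between the pads) lies 19 mm behind it (r.grip_point_offset is the distance from the TCP to the grasp point, in m); z points along the fingers, y is the line along which they close (so a half turn about z gives the same grasp; the last joint's range is limited). The gripper opens to 88 mm and grips with 3 to 60 N. Pads are 18 mm wide; open, the fingers measure 123 mm over their backs; the gripper's body (75 mm by 187 mm) begins 45 mm behind the grasp point.
Start: joints at [1.277, 0.689, -0.195, 1.565, 0.157, 0.902, -0.215], TCP at [0.201, -0.592, 0.239] pointing down, gripper open.
Joint ranges: [-3.01, 3.01], [-0.46, 2.08], [-1.47, 1.51], [0.13, 2.56], [-1, 4.14], [0.04, 2.09], [-2.66, 2.66]. Speed limits (rad/s): [2.57, 2.57, 3.14, 3.14, 3.14, 3.14, 3.14].

### API

Orientations are given as a unit quaternion [x, y, z, w].
In Python, from plant import r, optics gives the robot as it stands.
- The arm moves only by the shell command python3 -m pendant 'ROWS' [OPENING] [FORCE]. ROWS is JSON, a list of rows, each a list of 6 numbers: the shift along the tool's x, y, z as a fraction of full scale, then the turn, a rotation vector about the tool's x, y, z as a fraction of full scale. A call has 1 to 5 rows; each row shifts and turns the commanded pose from where the row before left it, along the tool's axes as they then stand; what a row does not reach is not made up. Full scale, the value 1, is 0.025 m for a shift and pi rad for a turn. A row lasts 1/12 s, in which the tool goes at most 41.7 mm and 7.16 degrees, less where a joint would pass 70% of its speed; a pose out of reach is approached as far as the arm can. A call with a number of a shift or a turn outside -1 to 1 is refused whole. A call with a gripper value outside its range is refused whole. OPENING is the opening, from -1 (shut) to 1 (fully open), set as the call begins (- or left out, the last holds). The fingers move at their own pace and stop on an object; FORCE is the grip in N (left out, the last holds). Time passes only in rows, so rows that do not move let the fingers close. It gives the time, the measured TCP pose, the force, the opening and the grip force at its end, in the units of the state.
- r.get_state(): the state, without advancing time (a new reading comes with each control period).
- optics.snapshot(name): name is "scene" or "top"; returns (picture, depth): 400x640x3 uint8, blue, green, red; 400x640 float32, m along the optical axis (not along the pixel's ray), 0 where there is no reading.
- optics.calibration(name): a dict with "vfov" (degrees; the focal length in pixels is half the picture's height over the tangent of half this angle, whatever the lens; pixels are square), "cx", "cy" (the principal point, pixels), "k1" (the pictures are not rectified: a ray, as slopes to the right and down, at radius r is drawn at 1 + k1 r^2 times it, then the intrinsics apply), "cam_to_world" (4x4, takes a point from camera to world coordinates). Camera axes: x right, y up, looking along -z (the intrinsics and any distortion apply to the point x, -y, -z); pixel columns grow to the right and rows downward; lengths in m; the calibration is good to about 2 mm. A picture is of the moment at which its call begins. calibration takes no time and is no camera call.
- r.finish_job(): hands the job in; it is judged then, once.
The state is a dict: "clock": time; "q": joint angles; "qd": joint speeds; "joint_torque": joint torques, N m; "tool_pos": TCP position; "eef_rot": TCP orientation; "contact_force": force on the tool from outside, world axes, zero at the start; "moment": the same for the moment, N m; "opening": opening from 0.0 (shut) to 1.0 (fully open); "finger_force": force on a finger pad.
Only numpy, scipy, OpenCV 4.12 (cv2) and the standard library are available. Lean on these libraries where they do the work, as an engineer would, in place of code of your own. Each camera call takes 0.05 s, during which the arm holds its last target. There are 200 camera calls.

## Working session

There is one attempt and no reset: what is moved stays moved. The work goes in short steps, Python scripts to look and compute and a shell command to move; the robot and the scene stay as the last step left them, time stands still between calls to the robot, and variables do not carry over. Pictures are saved under pics/ and viewed, at most 10 in all, crops included, and the job is handed in when it is done.

```bash
ls; mkdir -p pics; python3 - <<'E'
from plant import r, optics
import cv2,numpy as np
for n in("scene","top"):
    p,d=optics.snapshot(n); cv2.imwrite(f"pics/{n}0.png",p); np.save(f"pics/{n}0.npy",d)
    c=optics.calibration(n); print(n,c)
print(r.get_state())
E
```

```text
pics
scene {'vfov': 52.14044958880386, 'cx': 319.2571503216342, 'cy': 192.42145115850096, 'k1': 0.011962591875972494, 'cam_to_world': array([[-0.75264784, -0.47650304,  0.45438539,  0.99827035],
       [ 0.65832898, -0.53293555,  0.53158504,  0.47194837],
       [-0.01114376,  0.6992314 ,  0.71480855,  0.59346963],
       [ 0.        ,  0.        ,  0.        ,  1.        ]])}
top {'vfov': 49.566476030300585, 'cx': 315.31645323900415, 'cy': 195.5598338824304, 'k1': -0.01949068712187896, 'cam_to_world': array([[ 0.00870659,  0.98856073, -0.15057182,  0.51532359],
       [-0.99995202,  0.00928322,  0.00312709,  0.04701249],
       [ 0.00448911,  0.15053737,  0.98859413,  0.92726476],
       [ 0.        ,  0.        ,  0.        ,  1.        ]])}
{'clock': 0.1, 'q': array([ 1.27680769,  0.68987544, -0.19454984,  1.56625186,  0.15728453,
        0.9024909 , -0.21510054]), 'qd': array([-5.87510361e-04, -1.89242994e-03, -8.95007491e-06, -1.77377876e-03,
       -1.24088737e-03, -6.56509170e-04, -7.81936972e-04]), 'joint_torque': array([-3.95496478e-03, -5.28495240e+01, -1.27164211e+00, -1.53835469e+01,
       -5.25609974e-02,  1.99490954e-03,  5.04932211e-05]), 'tool_pos': array([ 0.20101254, -0.59118896,  0.23800322]), 'eef_rot': array([ 9.86591641e-01,  1.63206203e-01, -1.77874191e-04, -7.97823996e-04]), 'contact_force': array([ 0.45732619, -0.54985104, -0.02699255]), 'moment': array([ 0.03093888, -0.0238921 , -0.0050492 ]), 'finger_force': 0.0, 'opening': 1.0023287836294261}
```

View pics/top0.png

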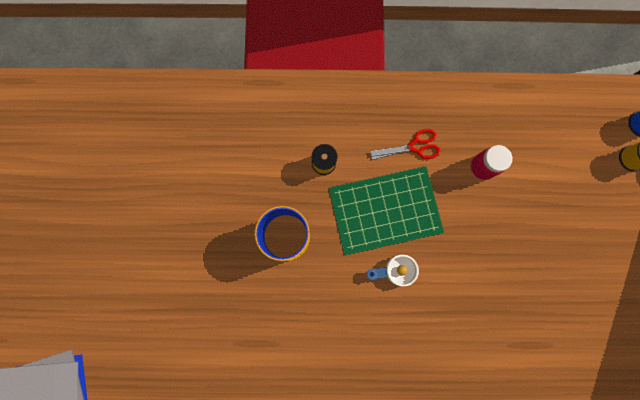

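View pics/scene0.png

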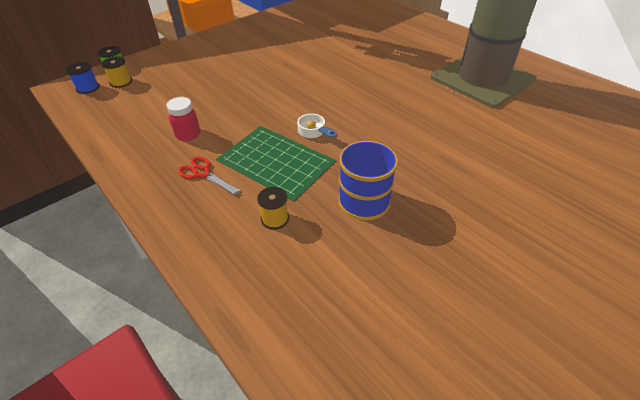

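The top view shows the dish at about (403,270) with its ball in the middle and its handle pointing left to (372,273). The mat is centred near (386,210), with the cuff at (283,234), jar at (492,162), spool at (324,158) and scissors at (405,150). The scene view agrees, with the dish at (311,125).

```bash
cat > h.py <<'E'
import cv2,numpy as np
from plant import r,optics
def cast(n,uv,z):
    """pixels (N,2) -> world points on the plane at height z"""
    c=optics.calibration(n); f=200/np.tan(np.radians(c["vfov"]/2)); M=c["cam_to_world"]
    a=(np.atleast_2d(uv).astype(float)-[c["cx"],c["cy"]])/f; s=a.copy()
    for _ in range(10): s=a/(1+c["k1"]*(s**2).sum(1,keepdims=True))
    d=np.c_[s[:,0],-s[:,1],-np.ones(len(s))]@M[:3,:3].T
    t=(z-M[2,3])/d[:,2]; return M[:3,3]+d*t[:,None]
def big(m):
    cs,_=cv2.findContours(m.astype(np.uint8),cv2.RETR_EXTERNAL,cv2.CHAIN_APPROX_NONE)
    return max(cs,key=cv2.contourArea)
def box(hsv,lo,hi,roi):
    m=cv2.inRange(hsv,np.array(lo),np.array(hi)); k=np.zeros_like(m); x0,y0,x1,y1=roi; k[y0:y1,x0:x1]=1
    return m*k
def cen(c):
    M=cv2.moments(c); return np.array([M["m10"],M["m01"]])/M["m00"]
E
cat > m.py <<'E'
from h import *
R={"top":dict(d=(380,245,430,295),h=(360,258,390,290),mat=(310,150,460,270)),
"scene":dict(d=(290,105,330,145),h=(318,118,345,142),mat=(205,115,345,210))}
for n in R:
    p=cv2.imread(f"pics/{n}0.png"); D=np.load(f"pics/{n}0.npy"); h=cv2.cvtColor(p,cv2.COLOR_BGR2HSV)
    c=big(box(h,(0,0,110),(180,70,255),R[n]["d"])); hull=cv2.convexHull(c)
    w=cast(n,hull[:,0],.028)[:,:2].astype(np.float32); print(n,"rim circle",cv2.minEnclosingCircle(w),"ell",cv2.fitEllipse(cast(n,c[:,0],.028)[:,:2].astype(np.float32)))
    b=box(h,(10,110,60),(35,255,255),R[n]["d"]); 
    m=box(h,(95,90,50),(130,255,255),R[n]["h"]); ch=big(m); print("handle c",cen(ch),cast(n,cen(ch),.026)[0],"rect",cv2.minAreaRect(cast(n,ch[:,0],.026)[:,:2].astype(np.float32)))
    mm=cv2.morphologyEx(box(h,(60,80,30),(95,255,255),R[n]["mat"]),cv2.MORPH_CLOSE,np.ones((7,7))); cm=big(mm)
    rc=cv2.minAreaRect(cast(n,cm[:,0],.003)[:,:2].astype(np.float32)); print("mat",rc)
    g=cv2.inRange(h,np.array((12,120,60)),np.array((32,255,255)))
    u=cen(big(b)) if b.any() else None; print("ball",u,None if u is None else cast(n,u,.02)[0])
    big_=cv2.resize(p[R[n]["d"][1]-20:R[n]["d"][3]+20,R[n]["d"][0]-40:R[n]["d"][2]+40],None,fx=5,fy=5,interpolation=cv2.INTER_CUBIC); cv2.imwrite(f"pics/c_{n}.png",big_)
# other things: top view, tops
print("cuff",cast("top",[[283,234]],.11),"jar",cast("top",[[498,158]],.085),"spool",cast("top",[[324,155]],.06))
E
python3 m.py
```

```text
top rim circle ((0.4998131990432739, -0.1352018415927887), 0.033112600445747375) ell ((0.49976497888565063, -0.13526806235313416), (0.06250821053981781, 0.06468959897756577), 178.3781280517578)
handle c [376.67080745 273.19565217] [ 0.49263545 -0.083138    0.026     ] rect ((0.49210670590400696, -0.08344654738903046), (0.020689720287919044, 0.04087689518928528), 6.064330101013184)
mat ((0.6269853711128235, -0.10761359333992004), (0.1482073813676834, 0.21812717616558075), 13.209394454956055)
ball [407.3125     269.27457865] [ 0.50095501 -0.14762509  0.02      ]
scene rim circle ((0.510768711566925, -0.12590530514717102), 0.04611575976014137) ell ((0.5102680921554565, -0.12708543241024017), (0.06294777989387512, 0.09325754642486572), 137.5342254638672)
handle c [327.58008658 131.15800866] [ 0.49512476 -0.0841389   0.026     ] rect ((0.4959021508693695, -0.08424381166696548), (0.022705713286995888, 0.040611982345581055), 11.028590202331543)
mat ((0.6288186311721802, -0.10768122971057892), (0.14861734211444855, 0.21805812418460846), 13.234343528747559)
ball [308.19104666 122.71290458] [ 0.50193126 -0.14480569  0.02      ]
cuff [[0.56601939 0.10463573 0.11      ]] jar [[ 0.72319817 -0.3211551   0.085     ]] spool [[0.73189474 0.0271585  0.06      ]]
```

```bash
for i in 1 2 3 4; do :; done
python3 -m pendant '[[0.43,-0.335,0,0,0,0],[0.86,-0.67,0,0,0,0],[0.86,-0.67,0,0,0,0],[0.86,-0.67,0,0,0,0],[0.86,-0.67,0,0,0,0]]' 1 25
python3 -m pendant '[[0.86,-0.67,0,0,0,0],[0.86,-0.67,0,0,0,0],[0.86,-0.67,0,0,0,0],[0.86,-0.67,0,0,0,0],[0.86,-0.67,0,0,0,0]]'
python3 -m pendant '[[0.86,-0.67,0,0,0,0],[0.86,-0.67,0,0,0,0],[0.86,-0.67,0,0,0,0],[0.86,-0.67,0,0,0,0],[0.86,-0.67,0,0,0,0]]'
python3 -m pendant '[[0.86,-0.67,0,0,0,0],[0.86,-0.67,0,0,0,0],[0.86,-0.67,0,0,0,0],[0.86,-0.67,0,0,0,0],[0.43,-0.335,0,0,0,0]]'
python3 -m pendant '[[0,0,0,0,0,-0.0397],[0,0,0,0,0,-0.0397],[0,0,0,0,0,-0.0397],[0,0,0,0,0,-0.0397],[0,0,0,0,0,-0.0397]]'
python3 -m pendant '[[0,0,0,0,0,-0.0397],[0,0,0,0,0,-0.0397],[0,0,0,0,0,-0.0397],[0,0,0,0,0,-0.0397],[0,0,0,0,0,-0.0397]]'
python3 -m pendant '[[0,0,0,0,0,-0.0397],[0,0,0,0,0,0],[0,0,0,0,0,0],[0,0,0,0,0,0]]'
cat > go.py <<'E'
import sys,numpy as np
from plant import r
from scipy.spatial.transform import Rotation as R
x,y,z,a=map(float,sys.argv[1:])   # target TCP, world angle of tool y (deg)
s=r.get_state(); Q=R.from_quat(s["eef_rot"]); a=np.radians(a)
ty=np.array([np.cos(a),np.sin(a),0]); tz=np.array([0,0,-1.]); T=R.from_matrix(np.c_[np.cross(ty,tz),ty,tz])
print("t",s["clock"],"pos",s["tool_pos"].round(4),"q",s["q"].round(2),"open",s["opening"],"ff",s["finger_force"],"F",s["contact_force"].round(2))
print("shift units",(Q.inv().apply([x,y,z]-s["tool_pos"])/.025).round(3),"turn units",((Q.inv()*T).as_rotvec()/np.pi).round(4))
E
python3 go.py 0.4998 -0.1352 0.1 7.5
```

```text
clock: 0.52
tool_pos: [0.2689, -0.4879, 0.2383]
eef_rot: [0.987, 0.163, -0.0, -0.0]
contact_force: [1.0, 0.0, -0.2]
opening: 1.0
finger_force: 0.0
clock: 0.93
tool_pos: [0.3437, -0.374, 0.2385]
eef_rot: [0.987, 0.163, -0.0, -0.0]
contact_force: [-0.5, -0.1, -0.2]
opening: 1.002
finger_force: 0.0
clock: 1.35
tool_pos: [0.4185, -0.2601, 0.2385]
eef_rot: [0.987, 0.163, -0.0, -0.0]
contact_force: [0.7, -0.3, -0.1]
opening: 0.998
finger_force: 0.0
clock: 1.77
tool_pos: [0.4874, -0.1551, 0.2386]
eef_rot: [0.986, 0.165, 0.001, -0.001]
contact_force: [-0.1, -0.5, -0.5]
opening: 1.001
finger_force: 0.0
clock: 2.18
tool_pos: [0.4853, -0.1588, 0.2385]
eef_rot: [0.888, 0.461, -0.0, -0.0]
contact_force: [0.6, 0.8, 0.4]
opening: 1.0
finger_force: 0.0
clock: 2.6
tool_pos: [0.4852, -0.159, 0.2385]
eef_rot: [0.703, 0.711, -0.0, -0.0]
contact_force: [-0.4, 0.4, 0.2]
opening: 0.998
finger_force: 0.0
clock: 2.93
tool_pos: [0.4854, -0.159, 0.2386]
eef_rot: [0.661, 0.75, -0.0, -0.0]
contact_force: [-0.6, -0.6, -0.2]
opening: 0.998
finger_force: 0.0
t 2.9333 pos [ 0.4854 -0.159   0.2386] q [ 0.57  0.58 -0.55  1.89  0.42  0.78 -0.08] open 0.9983862254687008 ff 0.0 F [-0.57 -0.58 -0.25]
shift units [0.87  0.694 5.543] turn units [-0.0001 -0.     -0.0016]
```

```bash
python3 -m pendant '[[0.43,0.35,0.5,0,0,0],[0.43,0.35,1,0,0,0],[0,0,1,0,0,0],[0,0,0.5,0,0,0],[0,0,0,0,0,0]]'; python3 go.py 0.4998 -0.1352 0.1 7.5
python3 - <<'E'
from h import *
p,d=optics.snapshot("scene"); a=p[90:160,260:380]; b=cv2.imread("pics/top0.png")[240:300,345:445]
cv2.imwrite("pics/v3.png",np.vstack([cv2.resize(a,(480,280),interpolation=2),cv2.resize(b,(480,288),interpolation=2)]))
E
```

```text
clock: 3.35
tool_pos: [0.4984, -0.1349, 0.1613]
eef_rot: [0.66, 0.751, -0.002, -0.002]
contact_force: [-0.7, 0.0, -0.5]
opening: 0.999
finger_force: 0.0
t 3.35 pos [ 0.4984 -0.1349  0.1613] q [ 0.46  0.7  -0.46  1.95  0.52  0.61 -0.22] open 0.9994379159122494 ff 0.0 F [-0.68  0.   -0.5 ]
shift units [-0.023  0.067  2.453] turn units [-0.0017 -0.0003 -0.0009]
```

View pics/v3.png

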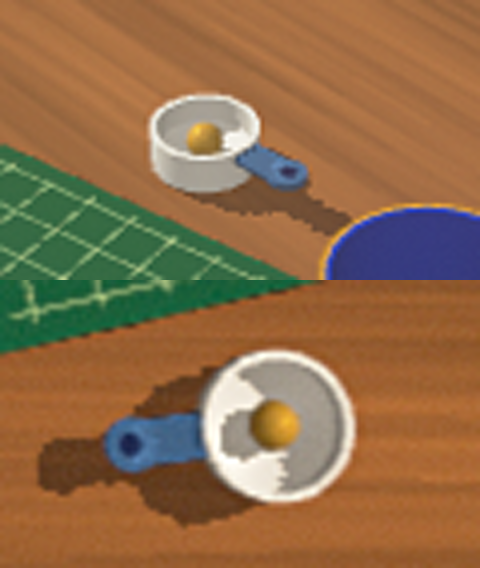

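The crop shows the rim centre at about (402.7,270.4) in the top view and (311.2,122.8) in the scene view. The ball is centred, and the handle hole is near (372.1,274).

```bash
python3 - <<'E'
from h import *
print(cast("top",[402.7,270.4],.028),cast("top",[402.1,270.2],.018),cast("top",[372.1,274],.026))
print(cast("scene",[311.2,122.8],.028),cast("scene",[311.2,124.2],.018),cast("scene",[332,133],.026))
E
```

```text
[[ 0.49873421 -0.1363754   0.028     ]] [[ 0.49894996 -0.13717584  0.018     ]] [[ 0.4909368  -0.07373046  0.026     ]]
[[ 0.50388225 -0.13125998  0.028     ]] [[ 0.49872141 -0.13771673  0.018     ]] [[ 0.49226576 -0.07237402  0.026     ]]
```

```bash
python3 -m pendant '[[0,0,0.5,0,0,0],[0,0,1,0,0,0],[0,0,1,0,0,0],[0,0,1,0,0,0],[0,0,0.5,0,0,0]]' >/dev/null; python3 -m pendant '[[0,0,0,0,0,0],[0,0,0,0,0,0],[0,0,0,0,0,0]]'; python3 go.py 0.4993 -0.1362 0.006 7.2
```

```text
clock: 4.07
tool_pos: [0.5013, -0.1355, 0.0652]
eef_rot: [0.66, 0.751, 0.001, 0.001]
contact_force: [-0.5, 0.2, 1.2]
opening: 1.0
finger_force: 0.0
t 4.0667 pos [ 0.5013 -0.1355  0.0652] q [ 0.36  0.85 -0.31  2.01  0.66  0.38 -0.35] open 1.000070166768342 ff 0.0 F [-0.47  0.17  1.25]
shift units [-0.014 -0.091  2.366] turn units [0.0008 0.0003 0.0008]
```

```bash
python3 -m pendant '[[0,-0.09,0.4,0,0,0.001],[0,0,0.6,0,0,0],[0,0,0.6,0,0,0],[0,0,0.5,0,0,0],[0,0,0.25,0,0,0]]' >/dev/null; python3 -m pendant '[[0,0,0,0,0,0],[0,0,0,0,0,0],[0,0,0,0,0,0]]' 0.62 20; python3 go.py 0.4993 -0.1362 0.006 7.2
python3 - <<'E'
from h import *
ims=[]
for n,(x,y,w,h) in dict(scene=(260,60,120,90),top=(340,220,120,90)).items():
    p,d=optics.snapshot(n); ims.append(cv2.resize(p[y:y+h,x:x+w],(400,300),interpolation=2))
cv2.imwrite("pics/v4.png",np.vstack(ims))
E
```

```text
clock: 4.73
tool_pos: [0.4987, -0.1358, 0.006]
eef_rot: [0.661, 0.75, 0.001, 0.001]
contact_force: [0.0, 0.5, 0.2]
opening: 0.818
finger_force: 0.0
t 4.7333 pos [ 0.4987 -0.1358  0.006 ] q [ 0.29  0.96 -0.18  2.02  0.73  0.23 -0.41] open 0.81801395728617 ff 0.0 F [0.01 0.49 0.21]
shift units [-0.02   0.023  0.001] turn units [ 0.0006  0.0001 -0.0001]
```

View pics/v4.png

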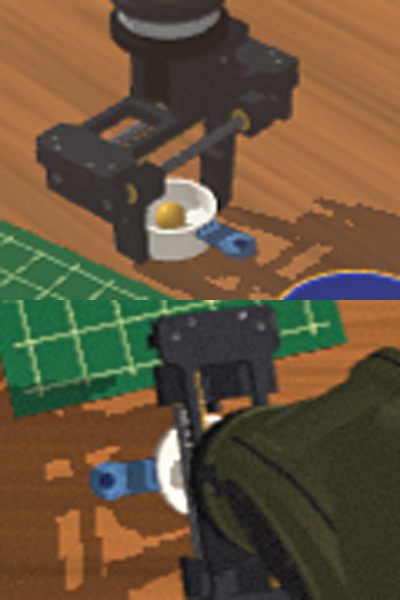

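The fingers straddle the dish across its sides, square to the handle, and the ball is still in the middle. I'll close gently.

```bash
python3 -m pendant '[[0,0,0,0,0,0]]' 0.58 5 >/dev/null
python3 -m pendant '[[0,0,0,0,0,0],[0,0,0,0,0,0]]' 0.54 5|grep -E "open|finger|cont"
python3 -m pendant '[[0,0,0,0,0,0],[0,0,0,0,0,0]]' 0.51 5|grep -E "open|finger|cont"
python3 -m pendant '[[0,0,0,0,0,0],[0,0,0,0,0,0]]' 0.48 5|grep -E "open|finger|cont"
python3 -m pendant '[[0,0,0,0,0,0],[0,0,0,0,0,0]]' 0.45 5|grep -E "open|finger|cont"
python3 -m pendant '[[0,0,0,0,0,0],[0,0,0,0,0,0]]' 0.42 5|grep -E "open|finger|cont"
```

```text
contact_force: [1.3, -0.9, 1.8]
opening: 0.771
finger_force: 0.9
contact_force: [1.4, -0.7, 1.5]
opening: 0.752
finger_force: 0.7
contact_force: [1.9, -0.7, 0.9]
opening: 0.739
finger_force: 0.7
contact_force: [1.6, 0.2, 1.5]
opening: 0.722
finger_force: 4.1
contact_force: [2.2, -0.6, 2.0]
opening: 0.723
finger_force: 5.0
```

```bash
python3 -m pendant '[[0,0,0,0,0,0],[0,0,0,0,0,0],[0,0,0,0,0,0]]' 0 12|grep -E "open|finger|cont"
python3 -m pendant '[[0,0,0,0,0,0],[0,0,0,0,0,0],[0,0,0,0,0,0]]' -0.2 25|grep -E "open|finger|cont"
python3 -m pendant '[[0,0,-0.05,0,0,0],[0,0,-0.1,0,0,0],[0,0,-0.15,0,0,0],[0,0,-0.2,0,0,0],[0,0,-0.25,0,0,0]]'
python3 -m pendant '[[0,0,-0.25,0,0,0],[0,0,-0.25,0,0,0],[0,0,-0.2,0,0,0],[0,0,-0.1,0,0,0],[0,0,0,0,0,0]]'
python3 - <<'E'
from h import *
ims=[]
for n,(x,y,w,h) in dict(scene=(260,60,120,90),top=(340,220,120,90)).items():
    p,d=optics.snapshot(n); ims.append(cv2.resize(p[y:y+h,x:x+w],(400,300),interpolation=2))
cv2.imwrite("pics/v5.png",np.vstack(ims))
E
```

```text
contact_force: [1.6, -1.0, 0.7]
opening: 0.72
finger_force: 12.0
contact_force: [2.1, -0.0, 1.8]
opening: 0.72
finger_force: 25.0
clock: 6.67
tool_pos: [0.4974, -0.1357, 0.024]
eef_rot: [0.661, 0.75, -0.0, -0.0]
contact_force: [0.7, 1.0, -1.3]
opening: 0.723
finger_force: 25.0
clock: 7.08
tool_pos: [0.4983, -0.1358, 0.0445]
eef_rot: [0.661, 0.75, 0.0, 0.0]
contact_force: [-0.2, -0.1, -2.0]
opening: 0.719
finger_force: 25.0
```

View pics/v5.png

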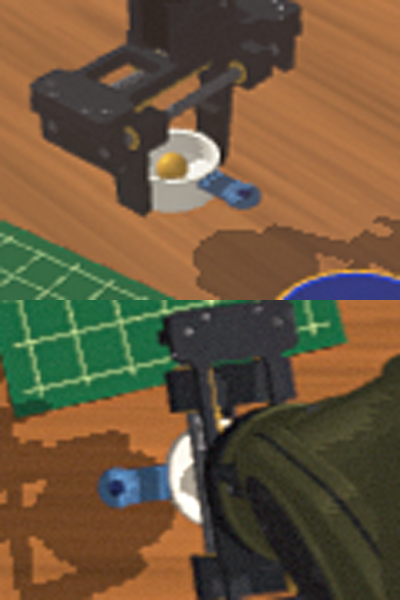

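The dish is clear of the table and level, the ball is still centred, and the handle is untouched. Lifting further.

```bash
python3 -m pendant '[[0,0,-0.05,0,0,0],[0,0,-0.1,0,0,0],[0,0,-0.15,0,0,0],[0,0,-0.2,0,0,0],[0,0,-0.25,0,0,0]]' >/dev/null
python3 -m pendant '[[0,0,-0.25,0,0,0],[0,0,-0.25,0,0,0],[0,0,-0.25,0,0,0],[0,0,-0.25,0,0,0],[0,0,-0.25,0,0,0]]'>/dev/null
python3 -m pendant '[[0,0,-0.2,0,0,0],[0,0,-0.15,0,0,0],[0,0,-0.1,0,0,0],[0,0,-0.05,0,0,0],[0,0,0,0,0,0]]'>/dev/null
python3 -m pendant '[[0,0,0,0,0,0],[0,0,0,0,0,0]]' >/dev/null
python3 go.py 0.628 -0.1076 0.106 7.2
```

```text
t 8.6 pos [ 0.4977 -0.1356  0.106 ] q [ 0.41  0.78 -0.38  2.    0.61  0.47 -0.3 ] open 0.7253578050104733 ff 24.999701518481743 F [ 0.73  0.72 -1.48]
shift units [ 4.550e-01  5.311e+00 -4.000e-03] turn units [-0.0002 -0.      0.0001]
```

```bash
python3 -m pendant '[[0,0.05,0,0,0,0],[0,0.1,0,0,0,0],[0.01,0.15,0,0,0,0],[0.02,0.2,0,0,0,0],[0.025,0.25,0,0,0,0]]' >/dev/null
python3 -m pendant '[[0.025,0.25,0,0,0,0],[0.025,0.25,0,0,0,0],[0.025,0.25,0,0,0,0],[0.025,0.25,0,0,0,0],[0.025,0.25,0,0,0,0]]' >/dev/null
python3 -m pendant '[[0.025,0.25,0,0,0,0],[0.025,0.25,0,0,0,0],[0.025,0.25,0,0,0,0],[0.025,0.25,0,0,0,0],[0.025,0.25,0,0,0,0]]' >/dev/null
python3 -m pendant '[[0.025,0.25,0,0,0,0],[0.025,0.25,0,0,0,0],[0.025,0.25,0,0,0,0],[0.025,0.25,0,0,0,0],[0.025,0.25,0,0,0,0]]' >/dev/null
python3 -m pendant '[[0.025,0.25,0,0,0,0],[0.02,0.2,0,0,0,0],[0.01,0.15,0,0,0,0],[0,0.1,0,0,0,0],[0,0.05,0,0,0,0]]' >/dev/null
python3 -m pendant '[[0,0,0,0,0,0],[0,0,0,0,0,0],[0,0,0,0,0,0]]' | grep clock
python3 go.py 0.628 -0.1076 0.106 -77
```

```text
clock: 10.93
t 10.9333 pos [ 0.6262 -0.1073  0.1062] q [ 0.33  0.9  -0.44  1.63  0.53  0.74 -0.23] open 0.7235935698850192 ff 24.999682967272747 F [-0.01  0.18 -1.98]
shift units [-0.019  0.069  0.007] turn units [-1.000e-04  2.000e-04  4.678e-01]
```

```bash
python3 -m pendant '[[0,0,0,0,0,0.005],[0,0,0,0,0,0.01],[0,0,0,0,0,0.015],[0,0,0,0,0,0.0204],[0,0,0,0,0,0.0204]]' >/dev/null
python3 -m pendant '[[0,0,0,0,0,0.0204],[0,0,0,0,0,0.0204],[0,0,0,0,0,0.0204],[0,0,0,0,0,0.0204],[0,0,0,0,0,0.0204]]' >/dev/null
python3 -m pendant '[[0,0,0,0,0,0.0204],[0,0,0,0,0,0.0204],[0,0,0,0,0,0.0204],[0,0,0,0,0,0.0204],[0,0,0,0,0,0.0204]]' >/dev/null
python3 -m pendant '[[0,0,0,0,0,0.0204],[0,0,0,0,0,0.0204],[0,0,0,0,0,0.0204],[0,0,0,0,0,0.0204],[0,0,0,0,0,0.0204]]' >/dev/null
python3 -m pendant '[[0,0,0,0,0,0.0204],[0,0,0,0,0,0.0204],[0,0,0,0,0,0.0204],[0,0,0,0,0,0.015],[0,0,0,0,0,0.01]]' >/dev/null
python3 -m pendant '[[0,0,0,0,0,0.005],[0,0,0,0,0,0],[0,0,0,0,0,0],[0,0,0,0,0,0]]' | grep clock
python3 go.py 0.628 -0.1076 0.106 -77
python3 - <<'E'
from h import *
ims=[]
for n,(x,y,w,h) in dict(scene=(180,40,200,150),top=(300,130,200,150)).items():
    p,d=optics.snapshot(n); cv2.imwrite(f"pics/{n}6.png",p); ims.append(cv2.resize(p[y:y+h,x:x+w],(400,300),interpolation=2))
cv2.imwrite("pics/v6.png",np.vstack(ims))
E
```

```text
clock: 13.35
t 13.35 pos [ 0.6266 -0.1071  0.1062] q [ 0.12  0.87 -0.05  1.64  0.07  0.64 -1.31] open 0.7182973046052562 ff 24.999678427457184 F [ 0.03 -0.12 -2.11]
shift units [0.052 0.031 0.009] turn units [-0.     -0.     -0.0001]
```

View pics/v6.png

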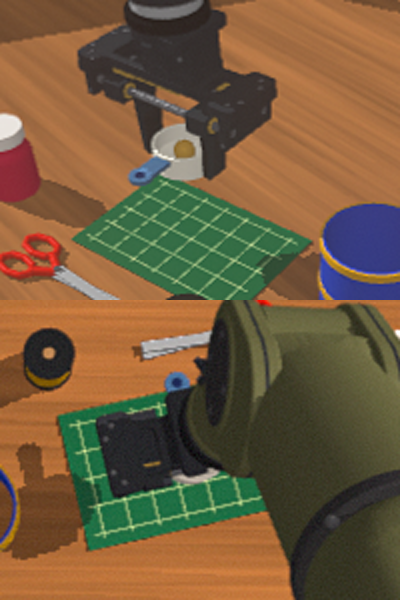

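The handle now points to the far edge and the ball still sits in the dish. Checking the numbers: the handle hole is at about (388.5,171) in the top view, and the ball is at about (271.5,115) in the scene view.

```bash
python3 - <<'E'
from h import *
C=np.array([.6266,-.1071])
for n,u in(("top",[388.5,171]),("scene",[251.5,127])):
    v=cast(n,u,.125)[0,:2]-C; print(n,"hole",v,np.hypot(*v),np.degrees(np.arctan2(v[1],v[0])))
p=cv2.imread("pics/scene6.png"); h=cv2.cvtColor(p,cv2.COLOR_BGR2HSV)
m=box(h,(12,110,60),(32,255,255),(262,104,284,124)); c=big(m); print(cv2.minEnclosingCircle(c)); print("ball-C",cast("scene",cen(c),.117)[0,:2]-C)
w=box(h,(0,0,110),(180,60,255),(250,98,290,132)); c=big(w); print("dish px",cv2.boundingRect(c))
E
```

```text
top hole [0.05922723 0.01349632] 0.0607454934631636 12.837000255984332
scene hole [0.05532926 0.01336709] 0.0569210536336484 13.581936732367744
((271.6428527832031, 114.64286041259766), 4.95397424697876)
ball-C [-0.00425471 -0.00431309]
dish px (256, 102, 26, 29)
```

```bash
python3 - <<'E'
from h import *
p,d=optics.snapshot("scene"); cv2.imwrite("pics/v7.png",cv2.resize(p[90:140,235:305],(700,500),interpolation=2))
E
```

```text
(no output)
```

View pics/v7.png

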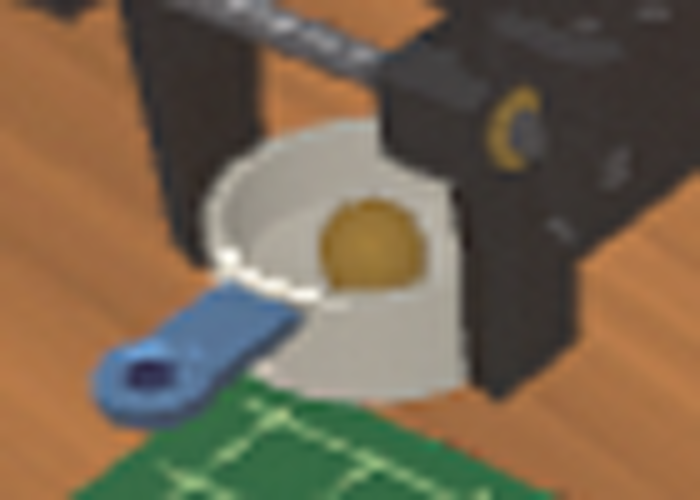

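The ball looks about 3 mm off centre. I'll check the tilt by triangulating the handle hole against its height before the lift.

```bash
cat > tri.py <<'E'
from h import *
def ray(n,u):
    a=cast(n,u,0)[0]; b=cast(n,u,.2)[0]; d=(b-a)/np.linalg.norm(b-a); return a,d
def tri(u,v):
    A=np.zeros((3,3)); B=np.zeros(3); L=[ray("top",u),ray("scene",v)]
    for a,d in L: P=np.eye(3)-np.outer(d,d); A+=P; B+=P@a
    x=np.linalg.solve(A,B); return x.round(4),[float(np.linalg.norm((np.eye(3)-np.outer(d,d))@(x-a)).round(4)) for a,d in L]
def hc(n,p,roi):
    h=cv2.cvtColor(p,cv2.COLOR_BGR2HSV); c=big(cv2.morphologyEx(box(h,(95,90,50),(130,255,255),roi),cv2.MORPH_CLOSE,np.ones((3,3)))); return c
E
python3 - <<'E'
from tri import *
print("before",tri([372.1,274],[332.2,133])); print("now",tri([388.5,171],[250.1,127.5]))
t=cv2.imread("pics/top6.png");s=cv2.imread("pics/scene6.png")
a=cv2.resize(t[160:190,370:410],(480,360),interpolation=2); b=cv2.resize(s[112:136,240:272],(320,240),interpolation=2)
b=cv2.copyMakeBorder(b,0,0,0,160,0)
cv2.imwrite("pics/v8.png",np.vstack([a,b]))
E
```

```text
before (array([ 0.4907, -0.0737,  0.0245]), [0.0003, 0.0003])
now (array([ 0.6855, -0.0933,  0.1259]), [0.0002, 0.0002])
```

View pics/v8.png

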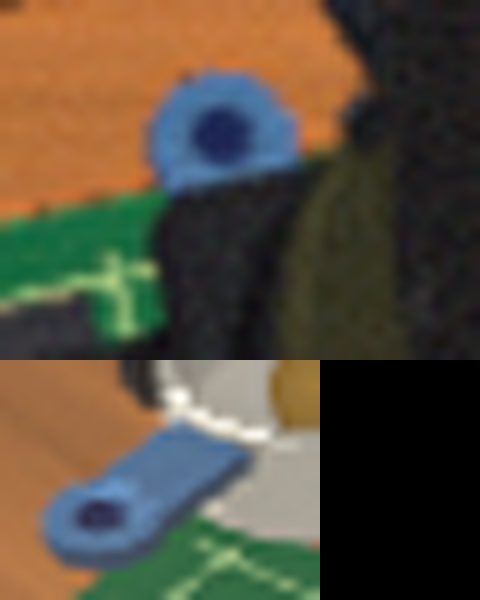

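The hole is at (388.5,171.1) in the top view and (249.8,127.5) in the scene view. It rose 101 mm against 100 mm for the tool, so the dish is level within about 0.02 rad. I'll let it settle, then hand in.

```bash
python3 -m pendant '[[0,0,0,0,0,0],[0,0,0,0,0,0],[0,0,0,0,0,0],[0,0,0,0,0,0],[0,0,0,0,0,0]]' && python3 -c "
from plant import r
print(r.finish_job())"
```

```text
clock: 13.92
tool_pos: [0.6266, -0.1072, 0.1062]
eef_rot: [0.994, 0.113, 0.0, 0.0]
contact_force: [-0.1, 0.7, -1.3]
opening: 0.722
finger_force: 25.0
the job is handed in; nothing more can be done
None
```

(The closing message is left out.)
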